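Load two ink bottles into the gravity-feed chute

ROBOT

A 6-joint arm with a two-finger parallel gripper is mounted at the origin on a cart in front of the work surface, level with it; the furniture and walls round the work are solid. World frame = base frame: x ahead of the robot, y to its left, z up, the work surface at z = 0. Lengths are in m, angles in degrees, forces in N, time in s.
With the tool pointing down it reaches from about 0.25 to 0.775 m from the base axis. Payload 8.9 kg.
Tool frame: the origin (TCP) lies at the very end of the fingers, on their centre line; the grasp point (between the pads) lies 19 mm behind it; z points along the fingers, y is the line along which they close (so a half turn about z gives the same grasp; the last joint's range is limited). The gripper opens to 85 mm and grips with 20 to 120 N. Pads are 22 mm wide; open, the fingers measure 114 mm over their backs; the gripper's body (76 mm by 85 mm) begins 54 mm behind the grasp point. The pads swing forward as they close: fully open they stand 13 mm farther back than shut.
Start: joints at [58.883, 16.656, -8.789, 64.555, 0, 82.019], TCP at [0.206, 0.483, 0.231] pointing down, gripper open.
Joint ranges: [-144.48, 144.48], [-52.06, 99.96], [-74.48, 78.29], [-112.23, 115.85], [-86.99, 84.42], [-180, 180]. Speed limits (degrees/s): [127.2, 127.2, 159.86, 180, 180, 180].

INTERFACE

Orientations are given as [roll, pitch, yaw] about the fixed x, y, z axes, in that order (R = Rz(yaw) Ry(pitch) Rx(roll)).
In Python, from station import ctrl gives the robot as it stands.
- The arm moves only by the shell command python3 -m crank 'ROWS'. ROWS is JSON, a list of rows, each an object with "offset": the shift along the tool's x, y, z in cm, a list of three; "angular": the turn, a rotation vector about the tool's x, y, z in degrees, a list of three; "jaw": the finger opening in cm, from 0 to 8.54. In form: [{"offset": [x, y, z], "angular": [rx, ry, rz], "jaw": jaw}, ...]. A call has exactly 8 rows; each row shifts and turns the commanded pose from where the row before left it, along the tool's axes as they then stand; what a row does not reach is not made up. A row lasts 1/10 s, in which the tool goes at most 50 mm and 8.59 degrees, less where a joint would pass 70% of its speed; a pose out of reach is approached as far as the arm can. A call with a gripper value outside its range is refused whole. The fingers move at their own pace and stop on an object; the grip force is fixed at half the most. Time passes only in rows, so rows that do not move let the fingers close, or fill a call up. It gives the time, the measured TCP pose, the force, the opening and the grip force at its end, in the units of the state.
- ctrl.read_state(): the state, without advancing time (a new reading comes with each control period).
- ctrl.snapshot(name): name is "scene" or "side" or "wrist"; returns a dict with "color" (400x640x3 uint8, blue, green, red), "fovy" (degrees; the focal length in pixels is half the picture's height over the tangent of half this angle, whatever the lens; pixels are square), "cx", "cy" (the principal point, pixels), "R" (3x3) and "t" (3): a world point X has camera coordinates R X + t. Camera axes: x right, y down, z forward; pixel columns grow to the right and rows downward; lengths in m; the calibration is good to about 2 mm. A picture is of the moment at which its call begins. There is no depth.
- ctrl.close_job(): hands the job in; it is judged then, once.
The state is a dict: "t": time; "q": joint angles; "dq": joint speeds; "joint_efforts": joint torques, N m; "ee_pos": TCP position; "ee_rot": TCP orientation; "contact_force": force on the tool from outside, world axes, zero at the start; "ft_torque": the same for the moment, N m; "width": finger opening in m; "grasp_force": force on a finger pad.
Only numpy, scipy, OpenCV 4.12 (cv2) and the standard library are available. Lean on these libraries where they do the work, as an engineer would, in place of code of your own. Each camera call takes 0.05 s, during which the arm holds its last target. There are 200 camera calls.

TASK

Load the gravity-feed bottle chute with the two ink bottles lying on the chest: first the black bottle, then the blue one, each laid on its side across the loading mouth at the chute's high end, with its spout pointing to the clear, blue-edged side wall, so that it rolls down to rest, the black one against the front stop and the blue one against the black. Then push the clear shutter by its orange handle all the way up, so that it fully covers the loading mouth. Leave the red-lidded jar and the red cup where they are.

Things in the scene. Friction and masses are not known exactly. Their poses are not given: they have to be found in the camera images.
- chute: Fixed metal bottle chute, 260 long (x), 142 wide, 125 high at the back. Origin: centre of its underside on the chest; x horizontal, to its high end, y to its clear, blue-edged left wall. Flat ramp 250 long, 122 wide inside, rising to +x at 12 degrees; front stop 20 high, back wall 32. A fixed clear roof 40 off the ramp covers 42 to 121 from the stop; beyond is the mouth. Bottles roll down unaided.
- front_stop (a point): Point on the ramp's surface, mid-width, at the inner face of the front stop. Its x axis points up along the slope, y left to the clear wall, z square off the ramp.
- loading_mouth (a point): Point on the ramp's surface, mid-width, 195 up the slope from the front stop: middle of the open loading mouth, free for 55 either way along the slope while the shutter is parked (0 to 20 mm). Axes as front_stop. Side walls stand 45 off the ramp, the shutter plate's top 51.
- shutter (a joint): Slide of the clear shutter above the roof: 0 = parked at the low end, mouth open; 0.125 = pushed fully up the slope, mouth covered (m). Starts between 0 and 0.02. About 2 N of friction; it stays where it is left. It slides along the x axis of front_stop.
- shutter_grip (a point): Centre of the shutter's upright orange handle bar: 12 thick along the slope, 60 across, 26 high (its top is 13 above this point). Moves with the shutter; same axes as the chute body.
- ink_black_mid (a point): Black ink bottle (black body, white spout) lying on its side on the chest: 102 long, round body 33 in diameter for the first 66 from its base, then a neck and thin spout, 0.045 kg. It can roll. Point: on its axis, half-way along, 51 from base and spout tip, so its height is that of the axis. Its z axis points from base to spout.
- ink_black_tip (a point): Tip of the black bottle's spout.
- ink_blue_mid (a point): Blue ink bottle (blue body and spout) lying on its side on the chest: 108 long, round body 31 in diameter for the first 72 from its base, then a neck and thin spout, 0.045 kg. It can roll. Point: on its axis, half-way along, 54 from base and spout tip, so its height is that of the axis. Its z axis points from base to spout.
- ink_blue_tip (a point): Tip of the blue bottle's spout.
- ink_black: The black bottle's base centre; z along the bottle to the spout.
- ink_blue: The blue bottle's base centre; z along the bottle to the spout.
- jar_red: Bystander: jar with a red lid, 63 across, 55 high, loose; origin at its underside.
- cup_red: Bystander: red cup, 65 across, 70 high, loose; origin at its underside.
There are look-alikes about, which are no part of the job. Leave any purple look-alike of the ink_black alone.

How it is judged (in metres and radians):
On the way, in this order (a step that is already met when the one before it is completed fails the run):
1. the black bottle is laid in the loading mouth (x of ink_black_mid in the frame of loading_mouth between -0.075 and 0.06 m and z of ink_black_mid in the frame of loading_mouth between 0 and 0.038 m and y of ink_black_tip in the frame of loading_mouth between 0.03 and 0.07 m), for 0.05 s.
2. the black bottle has rolled down to the front stop (x of ink_black_mid in the frame of front_stop between 0 and 0.026 m and z of ink_black_mid in the frame of front_stop below 0.026 m and y of ink_black_tip in the frame of front_stop above 0.03 m), for 0.1 s.
3. the blue bottle is laid in the loading mouth (x of ink_blue_mid in the frame of loading_mouth between -0.075 and 0.06 m and z of ink_blue_mid in the frame of loading_mouth between 0 and 0.038 m and y of ink_blue_tip in the frame of loading_mouth between 0.03 and 0.07 m), for 0.05 s.
At the end, for the whole second after the job is handed in: Both bottles lie at rest on the ramp across the chute (within 0.25 rad), spouts to the clear blue-edged wall: the black one's middle within 26 mm of the front stop along the ramp, the blue one's 36 to 62 mm from it; the shutter is at 0.115 m or more (fully up is 0.125) (all of step 2 and z of each of ink_black_mid, ink_blue_mid in the frame of front_stop above 0.005 m and y of each of ink_black_tip, ink_blue_tip in the frame of front_stop below 0.07 m and angle between the z axis of each of ink_black_mid, ink_blue_mid and the y axis of front_stop, either way round below 0.25 rad and x of ink_blue_mid in the frame of front_stop between 0.036 and 0.062 m and z of ink_blue_mid in the frame of front_stop below 0.026 m and y of ink_blue_tip in the frame of front_stop above 0.03 m and linear speed of each of ink_black, ink_blue below 0.03 m/s and value of joint shutter above 0.115 m); the robot touches nothing.
It fails at once if the red-lidded jar or the red cup is moved more than 30 mm (distance of any of jar_red, cup_red from where it was at the start of the episode above 0.03 m).
It also fails if it takes over 70 s, if anything falls off the work surface, if the arm or the gripper's body presses on something with over 40 N, if the wrist force passes 120 N, or if a joint passes its speed limit or range.

## Working session

There is one attempt and no reset: what is moved stays moved. The work goes in short steps, Python scripts to look and compute and a shell command to move; the robot and the scene stay as the last step left them, time stands still between calls to the robot, and variables do not carry over. Pictures are saved under pics/ and viewed, at most 10 in all, crops included, and the job is handed in when it is done.

```bash
ls; mkdir -p pics; cat > h.py <<'E'
import numpy as np, cv2
from scipy.spatial.transform import Rotation as Ro
from station import ctrl
def snap(n,save=None):
    s=ctrl.snapshot(n); s['R']=np.array(s['R']);s['t']=np.array(s['t'])
    if save: cv2.imwrite('pics/'+save,s['color'])
    return s
def ray(s,u,v):
    f=200/np.tan(np.radians(s['fovy'])/2)
    d=s['R'].T@np.array([(u-s['cx'])/f,(v-s['cy'])/f,1]); return -s['R'].T@s['t'],d
def onz(s,u,v,z):
    o,d=ray(s,u,v); return o+d*(z-o[2])/d[2]
def proj(s,X):
    f=200/np.tan(np.radians(s['fovy'])/2)
    c=s['R']@np.array(X)+s['t']; return np.array([f*c[0]/c[2]+s['cx'],f*c[1]/c[2]+s['cy']])
E
python3 - <<'E'
from h import *
a=snap('scene');b=snap('side');c=snap('wrist')
for s in (a,b,c): print(s['fovy'],-s['R'].T@s['t'],s['R'][2])
im=np.vstack([a['color'],b['color']])
cv2.imwrite('pics/a.png',a['color']);cv2.imwrite('pics/b.png',b['color']);cv2.imwrite('pics/c.png',c['color'])
s=ctrl.read_state();print(s)
E
```

```text
pics
56.14390002123972 [ 0.06317759 -0.76704566  0.81764925] [ 0.38690892  0.66679394 -0.63693589]
56.62474299648734 [0.54309719 0.96869913 0.65146533] [ 0.00414073 -0.8639497  -0.50356108]
65.17857752490099 [0.1366707  0.51238316 0.37311845] [ 0.27451517 -0.117113   -0.95442442]
{'t': 0.15, 'q': array([ 5.88828946e+01,  1.66808515e+01, -8.81883413e+00,  6.45543387e+01,
       -8.59989735e-04,  8.20191203e+01]), 'dq': array([-0.03056   , -0.11080025,  0.08578126, -0.01633733, -0.05073221,
       -0.00685125]), 'joint_efforts': array([ 3.91995718e-04, -5.37369776e+01,  3.31520391e+01,  1.14009931e-02,
       -2.83861882e-04, -6.87444299e-06]), 'ee_pos': array([0.2061184 , 0.48250983, 0.23088523]), 'ee_rot': array([-1.79946380e+02, -6.64921986e-03,  1.56863772e+02]), 'contact_force': array([-0.63055795,  0.12416196,  0.61360689]), 'ft_torque': array([-0.01031017,  0.03537054, -0.0262318 ]), 'grasp_force': 0.0, 'width': 0.08533719701051923}
```

View pics/a.png

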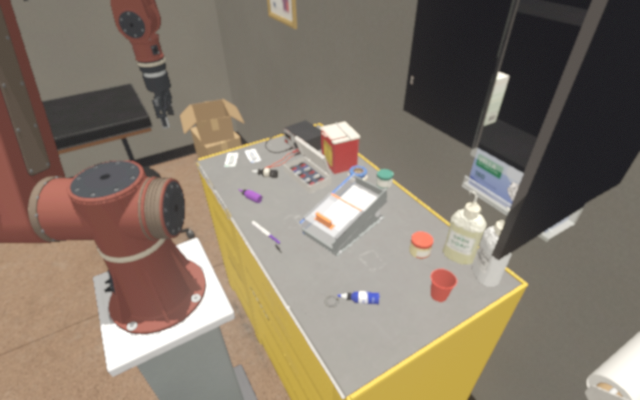

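View pics/b.png

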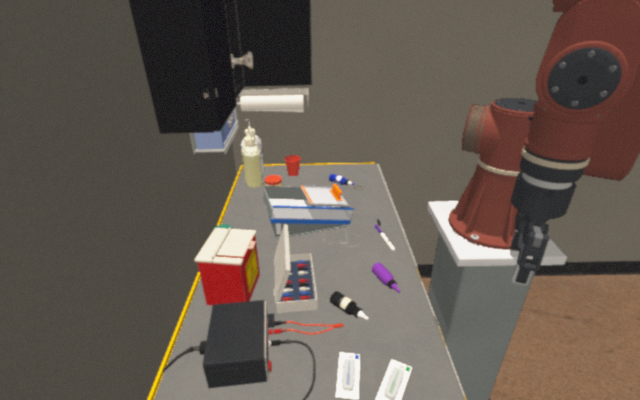

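The scene view shows the black bottle at (266,172), the purple look-alike at (251,195), the blue bottle at (362,297) and the chute around (345,212), with its orange handle at (325,219). The side view shows black at (348,305), purple at (386,278), blue at (342,180) and the chute's blue edge at (312,220). The black-bodied bottle with the white spout fits the description, so I'll confirm it in an enlarged crop.

```bash
python3 - <<'E'
from h import *
a=cv2.imread('pics/a.png');b=cv2.imread('pics/b.png')
def cr(i,u,v,w,h,k): return cv2.resize(i[v:v+h,u:u+w],(w*k,h*k),interpolation=cv2.INTER_CUBIC)
# scene chute 295..395,160..250 x4 ; side chute 255..355,170..245 x4
top=np.hstack([cr(a,295,165,100,85,4),cr(b,258,165,100,85,4)])
bot=np.hstack([cr(a,232,150,66,65,4)[:,:264],cr(a,322,275,66,65,4),cr(b,320,260,68,65,4)])
cv2.imwrite('pics/d.png',np.vstack([top,bot]))
E
```

```text
(no output)
```

View pics/d.png

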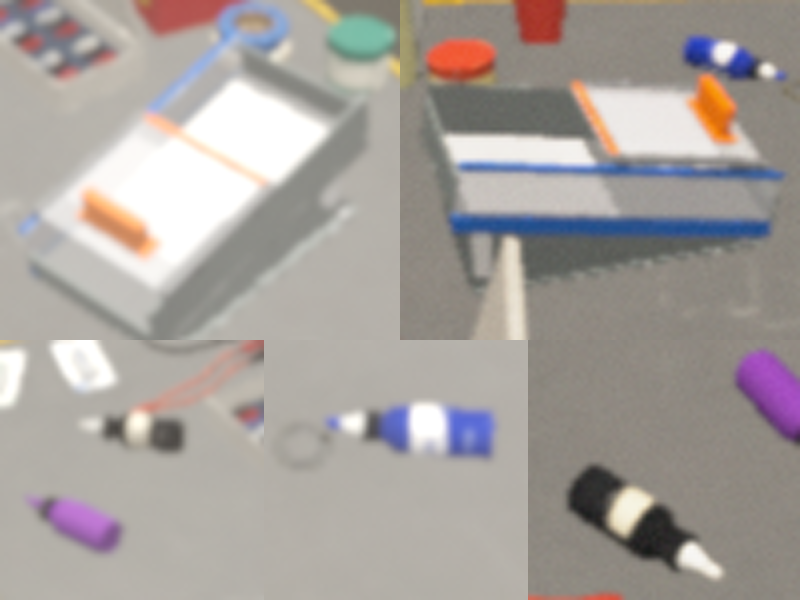

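The crop confirms it: the black-bodied bottle with the white spout is at scene (265,172), and purple is the look-alike. In the chute crops, the high end is upper right in the scene view and left in the side view. The blue edge is on the near side in the side view.

```bash
python3 - <<'E'
from h import *
a=snap('scene');b=snap('side')
A=lambda u,v:(295+u/4,165+v/4); B=lambda u,v:(258+(u-400)/4,165+v/4)
def tri(p,q):
    o,d=ray(a,*p);o2,d2=ray(b,*q)
    k=np.linalg.lstsq(np.c_[d,-d2],o2-o,rcond=None)[0]
    x,y=o+k[0]*d,o2+k[1]*d2; return ((x+y)/2).round(4),np.linalg.norm(x-y).round(4)
fr=onz(a,*A(155,338),0);br=onz(a,*A(347,207),0);print('base right',fr,br,np.linalg.norm(fr-br),np.degrees(np.arctan2(*(br-fr)[1::-1])))
fl=onz(b,*B(765,245),0);bl=onz(b,*B(472,285),0);print('base left',fl,bl)
print('handle top L',tri(A(88,193),B(703,78)),'handle bot R?',tri(A(117,220),B(716,108)))
print('edge L',tri(A(152,118),B(615,150)),'edge R',tri(A(268,184),B(578,84)))
print('wall L top back', tri(A(240,38),B(460,166)),'R back top',tri(A(362,102),B(428,88)))
print('L top front',tri(A(20,232),B(782,175)))
for n,s,P in(('blk scene',a,[(232+183/4,150+(435-340)/4),(232+82/4,150+(424-340)/4)]),('blu',a,[(322+(493-264)/4,275+(431-340)/4),(322+(328-264)/4,275+(424-340)/4)]),('blk side',b,[(320+(580-528)/4,260+(490-340)/4),(320+(720-528)/4,260+(574-340)/4)])):
    p=[onz(s,*x,.0165) for x in P];print(n,p[0].round(4),p[1].round(4),np.linalg.norm(p[1]-p[0]).round(4),'yaw',np.degrees(np.arctan2(*(p[1]-p[0])[1::-1])))
print('jar',onz(a,422,240,.055),'cup',onz(a,443,277,.07))
E
```

```text
base right [ 4.85491276e-01 -1.10912083e-01  1.11022302e-16] [ 0.69868287 -0.06905745  0.        ] 0.217261284820959 11.107274258848802
base left [ 0.43587997 -0.00369962  0.        ] [0.66255908 0.04373636 0.        ]
handle top L (array([ 0.4729, -0.0577,  0.1162]), np.float64(0.0216)) handle bot R? (array([ 0.475 , -0.0689,  0.0894]), np.float64(0.007))
edge L (array([0.555 , 0.0096, 0.0981]), np.float64(0.0066)) edge R (array([ 0.5853, -0.1015,  0.0968]), np.float64(0.0079))
wall L top back (array([0.6656, 0.0486, 0.1096]), np.float64(0.0053)) R back top (array([ 0.6994, -0.0712,  0.1094]), np.float64(0.0004))
L top front (array([ 0.4255, -0.0127,  0.0592]), np.float64(0.0034))
blk scene [0.5072 0.3145 0.0165] [0.4339 0.382  0.0165] 0.0996 yaw 137.33953906407177
blu [ 0.4852 -0.3296  0.0165] [ 0.3978 -0.2696  0.0165] 0.1061 yaw 145.51467545762438
blk side [0.5039 0.3219 0.0165] [0.4299 0.388  0.0165] 0.0992 yaw 138.25061256181587
jar [ 0.69098868 -0.25589393  0.055     ] cup [ 0.63272244 -0.39240194  0.07      ]
```

```bash
cat >> h.py <<'E'
def plan(p,R,n,p0=None,R0=None):
    """per-row offset(cm) and rotvec(deg) of n equal rows from current pose to p,R"""
    s=ctrl.read_state()
    if R0 is None: R0=Ro.from_euler('xyz',s['ee_rot'],degrees=True)
    if p0 is None: p0=s['ee_pos']
    r=(R0.inv()*R).as_rotvec()/n; S=sum(Ro.from_rotvec(r*k).as_matrix() for k in range(n))
    d=np.linalg.solve(S,R0.inv().apply(np.array(p)-p0))
    print(n,'rows offset',(d*100).round(2),'ang',np.degrees(r).round(2))
def down(yaw): return Ro.from_euler('xyz',[180,0,yaw],degrees=True)
E
python3 -c "
from h import *
plan([.479,.342,.14],down(138),8)"
```

```text
8 rows offset [-3.84  0.28  1.14] ang [-0.    0.    2.36]
```

```bash
R='{"offset":[-3.84,0.28,1.14],"angular":[0,0,2.36],"jaw":7}'; python3 -m crank '[{"offset":[-3.84,0.28,1.14],"angular":[0,0,2.36],"jaw":7},{"offset":[-3.84,0.28,1.14],"angular":[0,0,2.36],"jaw":7},{"offset":[-3.84,0.28,1.14],"angular":[0,0,2.36],"jaw":7},{"offset":[-3.84,0.28,1.14],"angular":[0,0,2.36],"jaw":7},{"offset":[-3.84,0.28,1.14],"angular":[0,0,2.36],"jaw":7},{"offset":[-3.84,0.28,1.14],"angular":[0,0,2.36],"jaw":7},{"offset":[-3.84,0.28,1.14],"angular":[0,0,2.36],"jaw":7},{"offset":[-3.84,0.28,1.14],"angular":[0,0,2.36],"jaw":7}]'
python3 - <<'E'
from h import *
for i in range(3): s=snap('wrist','e.png')
print(ctrl.read_state()['ee_pos'],ctrl.read_state()['ee_rot'])
E
```

```text
t: 1.05
ee_pos: [0.4802, 0.3415, 0.1395]
ee_rot: [180.0, -0.0, 137.9]
contact_force: [0.7, 0.1, 0.3]
width: 0.0697
grasp_force: 0.0
[0.48000484 0.3408275  0.13902628] [-1.79913015e+02 -2.13288935e-02  1.37795052e+02]
```

View pics/e.png

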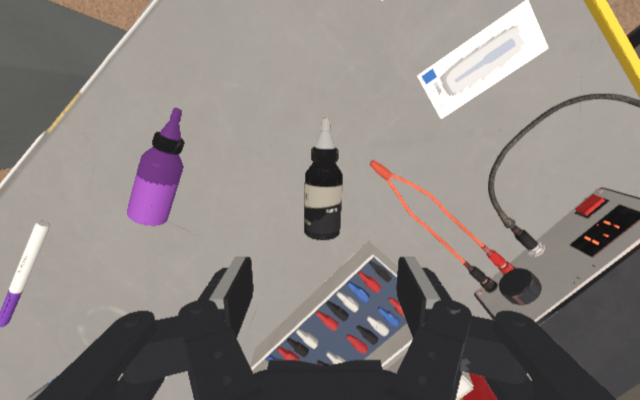

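The wrist view shows the black bottle from tip (325,118) to base (322,237). The corner of the ink box is near (372,245), so I'll keep the jaw moderate.

```bash
python3 - <<'E'
from h import *
s=snap('wrist')
t=onz(s,325,118,.0165);b=onz(s,322,235,.012);print(t,b,np.linalg.norm(t-b))
y=np.degrees(np.arctan2(*(t-b)[1::-1]));print(y)
u=(t-b)/np.linalg.norm(t-b);g=b+u*.036;g[2]=.003;print(g, 'box corner',onz(s,372,245,.02))
g2=g.copy();g2[2]=.06
plan(g2,down(y),3)
plan(g,down(y),4,p0=g2,R0=down(y))
E
```

```text
[0.43012165 0.38725003 0.0165    ] [0.50593867 0.31488729 0.012     ] 0.10490393169836496
136.33540293477932
[0.47992046 0.33972009 0.003     ] box corner [0.54133235 0.34431128 0.02      ]
3 rows offset [-0.07 -0.03  2.65] ang [-0.02 -0.01  0.52]
4 rows offset [ 0.   -0.    1.42] ang [0. 0. 0.]
```

```bash
python3 -m crank '[{"offset":[-0.07,-0.03,2.65],"angular":[0,0,0.5],"jaw":5.5},{"offset":[-0.07,-0.03,2.65],"angular":[0,0,0.5],"jaw":5.5},{"offset":[-0.07,-0.03,2.65],"angular":[0,0,0.5],"jaw":5.5},{"offset":[0,0,1.42],"angular":[0,0,0],"jaw":5.5},{"offset":[0,0,1.42],"angular":[0,0,0],"jaw":5.5},{"offset":[0,0,1.42],"angular":[0,0,0],"jaw":5.5},{"offset":[0,0,1.3],"angular":[0,0,0],"jaw":5.5},{"offset":[0,0,0],"angular":[0,0,0],"jaw":5.5}]'
python3 -m crank '[{"offset":[0,0,0],"angular":[0,0,0],"jaw":2},{"offset":[0,0,0],"angular":[0,0,0],"jaw":2},{"offset":[0,0,0],"angular":[0,0,0],"jaw":2},{"offset":[0,0,0],"angular":[0,0,0],"jaw":2},{"offset":[0,0,0],"angular":[0,0,0],"jaw":2},{"offset":[0,0,0],"angular":[0,0,0],"jaw":2},{"offset":[0,0,0],"angular":[0,0,0],"jaw":2},{"offset":[0,0,0],"angular":[0,0,0],"jaw":2}]'
```

```text
t: 2.05
ee_pos: [0.4781, 0.3405, 0.0037]
ee_rot: [-179.9, -0.1, 136.6]
contact_force: [0.2, -0.5, -0.1]
width: 0.0548
grasp_force: 0.0
t: 2.85
ee_pos: [0.4804, 0.3409, 0.006]
ee_rot: [179.9, 0.0, 136.5]
contact_force: [-2.5, 0.8, 5.9]
width: 0.0313
grasp_force: 59.6
```

```bash
python3 -m crank '[{"offset":[0,0,-1.5],"angular":[0,0,0],"jaw":2},{"offset":[0,0,-3.5],"angular":[0,0,0],"jaw":2},{"offset":[0,0,-4],"angular":[0,0,0],"jaw":2},{"offset":[0,0,-4],"angular":[0,0,0],"jaw":2},{"offset":[0,0,-4],"angular":[0,0,0],"jaw":2},{"offset":[0,0,-4],"angular":[0,0,0],"jaw":2},{"offset":[0,0,-1],"angular":[0,0,0],"jaw":2},{"offset":[0,0,0],"angular":[0,0,0],"jaw":2}]'
python3 - <<'E'
from h import *
plan([.60,0.0,.225],down(104.5),15)
o=[snap('scene')['color'],snap('side')['color']]
cv2.imwrite('pics/f.png',np.vstack([o[0][:, :420][100:330],o[1][:, 230:650][120:390][:, :420][:, :410] if 0 else np.pad(o[1][120:390,230:],((0,0),(0,10),(0,0)))]))
E
```

```text
t: 3.65
ee_pos: [0.4809, 0.3408, 0.2267]
ee_rot: [179.8, 0.1, 136.5]
contact_force: [0.3, 0.4, -0.9]
width: 0.0309
grasp_force: 59.5
15 rows offset [-2.38 -0.52  0.01] ang [0.01 0.   2.13]
```

```bash
python3 -m crank '[{"offset":[-2.38,-0.52,0],"angular":[0,0,2.13],"jaw":2},{"offset":[-2.38,-0.52,0],"angular":[0,0,2.13],"jaw":2},{"offset":[-2.38,-0.52,0],"angular":[0,0,2.13],"jaw":2},{"offset":[-2.38,-0.52,0],"angular":[0,0,2.13],"jaw":2},{"offset":[-2.38,-0.52,0],"angular":[0,0,2.13],"jaw":2},{"offset":[-2.38,-0.52,0],"angular":[0,0,2.13],"jaw":2},{"offset":[-2.38,-0.52,0],"angular":[0,0,2.13],"jaw":2},{"offset":[-2.38,-0.52,0],"angular":[0,0,2.13],"jaw":2}]'
python3 -m crank '[{"offset":[-2.38,-0.52,0],"angular":[0,0,2.13],"jaw":2},{"offset":[-2.38,-0.52,0],"angular":[0,0,2.13],"jaw":2},{"offset":[-2.38,-0.52,0],"angular":[0,0,2.13],"jaw":2},{"offset":[-2.38,-0.52,0],"angular":[0,0,2.13],"jaw":2},{"offset":[-2.38,-0.52,0],"angular":[0,0,2.13],"jaw":2},{"offset":[-2.38,-0.52,0],"angular":[0,0,2.13],"jaw":2},{"offset":[-2.38,-0.52,0],"angular":[0,0,2.13],"jaw":2},{"offset":[0,0,0],"angular":[0,0,0],"jaw":2}]'
python3 - <<'E'
from h import *
snap('wrist');snap('wrist','g.png');print(ctrl.read_state()['ee_pos'])
E
```

```text
t: 4.55
ee_pos: [0.5664, 0.1658, 0.2226]
ee_rot: [-179.8, -0.1, 119.4]
contact_force: [0.1, 0.3, -0.6]
width: 0.031
grasp_force: 59.5
t: 5.35
ee_pos: [0.598, -0.0027, 0.2226]
ee_rot: [-179.8, -0.0, 104.3]
contact_force: [-0.3, -0.2, -0.9]
width: 0.0312
grasp_force: 59.5
[ 5.97897362e-01 -3.20378783e-04  2.23178902e-01]
```

View pics/g.png

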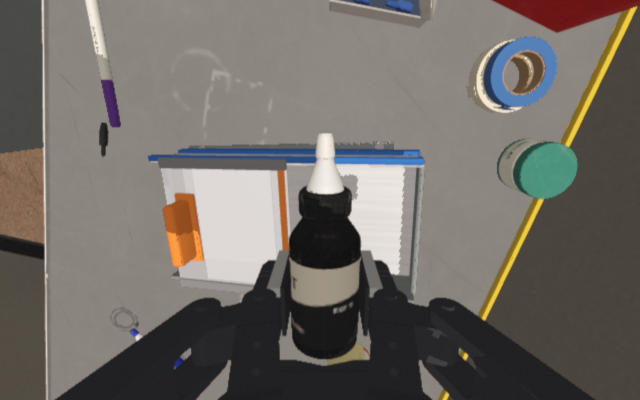

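The wrist view shows the chute well. The blue wall top runs (150,157)–(423,160), the back wall is at column ~415, the right wall top is at row ~290, the shutter edge is at column ~283, and the handle is at (182,230).

```bash
python3 - <<'E'
from h import *
a=snap('scene');b=snap('side');w=snap('wrist')
A=lambda u,v:(a,295+u/4,165+v/4); B=lambda u,v:(b,258+(u-400)/4,165+v/4); W=lambda u,v:(w,u,v)
def tri(*P):
    M=np.zeros((3,3));v=np.zeros(3);L=[]
    for p in P:
        o,d=ray(*p);d/=np.linalg.norm(d);Q=np.eye(3)-np.outer(d,d);M+=Q;v+=Q@o;L.append((o,d,Q))
    x=np.linalg.solve(M,v);return x.round(4),[np.linalg.norm(Q@(x-o)).round(4) for o,d,Q in L]
bl=tri(A(240,38),B(460,166),W(423,160));fl=tri(A(20,232),B(782,175),W(150,157));br=tri(A(362,102),B(428,88),W(413,298))
print('BL',bl,'\nFL',fl,'\nBR',br)
d=bl[0]-fl[0];print('yaw',np.degrees(np.arctan2(d[1],d[0])),'slope',np.degrees(np.arctan2(d[2],np.hypot(*d[:2]))),np.linalg.norm(d))
d=bl[0]-br[0];print('yaw2',np.degrees(np.arctan2(-d[0],d[1])),np.linalg.norm(d))
print('shut edge L',tri(A(152,118),W(283,170)))
# orange handle centroids
for s,bx in((a,(310,205,340,230)),(b,(325,180,345,205)),(w,(150,180,210,280))):
    h=cv2.cvtColor(s['color'],cv2.COLOR_BGR2HSV);m=cv2.inRange(h,(5,150,120),(20,255,255));x0,y0,x1,y1=bx
    z=np.zeros_like(m);z[y0:y1,x0:x1]=m[y0:y1,x0:x1];M=cv2.moments(z,True);s['h']=(s,M['m10']/M['m00'],M['m01']/M['m00']);print(s['h'][1:],M['m00'])
print('handle',tri(a['h'],b['h'],w['h']))
print('tip',onz(w,326,136,.24),w['R'][2],-w['R'].T@w['t'])
E
```

```text
BL (array([0.6669, 0.0526, 0.1096]), [np.float64(0.0035), np.float64(0.0039), np.float64(0.0033)]) 
FL (array([ 0.4255, -0.0128,  0.0592]), [np.float64(0.0017), np.float64(0.0017), np.float64(0.0)]) 
BR (array([ 0.7009, -0.0701,  0.1096]), [np.float64(0.0012), np.float64(0.0018), np.float64(0.0027)])
yaw 15.158674783181974 slope 11.393516017206334 0.2551299276839156
yaw2 15.487978961995633 0.12732356419767707
shut edge L (array([0.5591, 0.0143, 0.0951]), [np.float64(0.0019), np.float64(0.0019)])Traceback (most recent call last):
  File "<stdin>", line 17, in <module>
ZeroDivisionError: float division by zero
```

```bash
python3 - <<'E'
from h import *
i=cv2.imread('pics/g.png')[140:310,140:430]
cv2.imwrite('pics/i.png',cv2.resize(i,None,fx=2.75,fy=2.75,interpolation=cv2.INTER_CUBIC))
E
```

```text
(no output)
```

View pics/i.png

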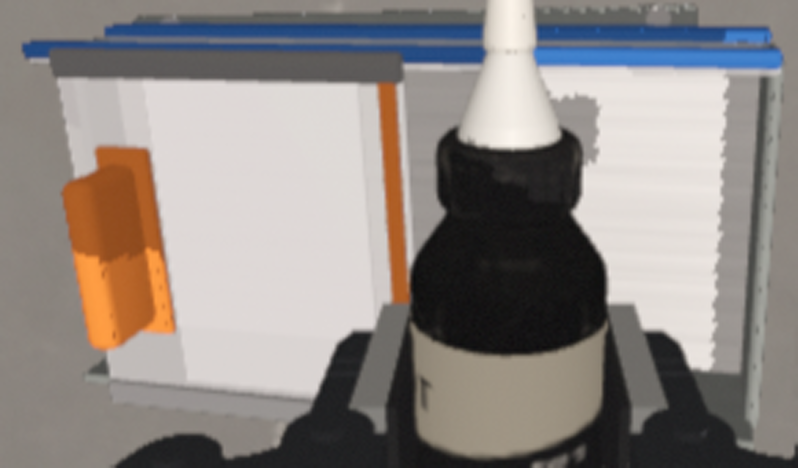

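```bash
python3 - <<'E'
from h import *
w=snap('wrist')
P=lambda u,v,z:onz(w,140+u/2.75,140+v/2.75,z)
c=np.radians(15.2);ex=np.array([np.cos(c),np.sin(c),0]);ey=np.array([-ex[1],ex[0],0])
O=np.array([.6669,.0526,0])
def loc(p):return np.round([(p-O)@ex,(p-O)@ey,p[2]],4)
h1,h2=P(150,150,.07),P(175,333,.07);print('handle base',loc(h1),loc(h2),np.linalg.norm(h1-h2),(h1+h2)/2)
print('shutter front edge L/R at z.098',loc(P(382,82,.095)),loc(P(398,302,.095)))
print('ramp right back',loc(P(745,372,.062)))
print('left blue edge back',loc(P(780,57,.1096)),'front',loc(P(25,48,.0592)))
print('back wall top right',loc(P(755,435,.1)),loc(P(755,435,.11)), 'left',loc(P(770,80,.1)))
s=ctrl.read_state();t=onz(w,140+510/2.75,140-4/2.75,.2258);print('tip',t,loc(t),'tcp',loc(s['ee_pos']),s['ee_rot'])
E
```

```text
handle base [-0.2067 -0.0355  0.07  ] [-0.2068 -0.1079  0.07  ] 0.07241942726554207 [ 0.48622663 -0.07081297  0.07      ]
shutter front edge L/R at z.098 [-0.1188 -0.0071  0.095 ] [-0.1173 -0.084   0.095 ]
ramp right back [ 0.0146 -0.1314  0.062 ]
left blue edge back [0.003  0.002  0.1096] front [-0.251  -0.0003  0.0592]
back wall top right [ 0.0085 -0.1349  0.1   ] [ 0.0052 -0.1282  0.11  ] left [ 0.0035 -0.0067  0.1   ]
tip [0.58358961 0.06227639 0.2258    ] [-0.0779  0.0312  0.2258] tcp [-0.0796 -0.0321  0.2245] [-1.79955516e+02 -2.90537083e-02  1.04609880e+02]
```

```bash
cat >> h.py <<'E'
c=np.radians(15.2);ex=np.array([np.cos(c),np.sin(c),0]);ey=np.array([-ex[1],ex[0],0]);ez=np.array([0,0,1.])
O=np.array([.6669,.0526,0]); CY=-.068
def W(x,y,z): return O+x*ex+y*ey+z*ez
s12,c12=np.sin(np.radians(12)),np.cos(np.radians(12))
n=-s12*ex+c12*ez; sl=c12*ex+s12*ez
Rt=Ro.from_matrix(np.c_[ey,np.cross(-n,ey),-n])   # tool x = chute y, z = -n
def ramp(x,y): return W(x,y,.0636+x*np.tan(np.radians(12)))
E
python3 - <<'E'
from h import *
T=ramp(-.055,CY-.013);H=T+n*.07
print(H,T+n*.009); plan(H,Rt,8)
plan(T+n*.012,Rt,6,p0=H,R0=Rt)
E
```

```text
[ 0.62101674 -0.04380259  0.12037972] [ 0.63325567 -0.04047735  0.06071272]
8 rows offset [-0.61  0.01  1.31] ang [-1.51  0.   -0.07]
6 rows offset [ 0.   -0.    0.97] ang [0. 0. 0.]
```

```bash
python3 -m crank '[{"offset":[-0.61,0,1.31],"angular":[-1.51,0,-0.07],"jaw":2},{"offset":[-0.61,0,1.31],"angular":[-1.51,0,-0.07],"jaw":2},{"offset":[-0.61,0,1.31],"angular":[-1.51,0,-0.07],"jaw":2},{"offset":[-0.61,0,1.31],"angular":[-1.51,0,-0.07],"jaw":2},{"offset":[-0.61,0,1.31],"angular":[-1.51,0,-0.07],"jaw":2},{"offset":[-0.61,0,1.31],"angular":[-1.51,0,-0.07],"jaw":2},{"offset":[-0.61,0,1.31],"angular":[-1.51,0,-0.07],"jaw":2},{"offset":[-0.61,0,1.31],"angular":[-1.51,0,-0.07],"jaw":2}]'
python3 - <<'E'
from h import *
snap('wrist')
o=[snap(k)['color'] for k in('scene','side','wrist')]
r=lambda i,x,y,w,h,W,H:cv2.resize(i[y:y+h,x:x+w],(W,H),interpolation=cv2.INTER_CUBIC)
cv2.imwrite('pics/j.png',np.vstack([np.hstack([r(o[0],290,130,120,120,300,300),r(o[1],250,140,120,120,300,300)]),r(o[2],140,60,300,150,600,300)]))
s=ctrl.read_state();print(s['ee_pos'],s['ee_rot']); T=ramp(-.055,CY-.013); plan(T+n*.012,Rt,6)
E
```

```text
t: 6.45
ee_pos: [0.6206, -0.0442, 0.1204]
ee_rot: [167.9, 0.1, 105.2]
contact_force: [-0.9, -0.2, -1.8]
width: 0.0312
grasp_force: 59.5
[ 0.62029967 -0.0443499   0.12100579] [1.67976067e+02 4.12886976e-02 1.05117688e+02]
6 rows offset [0.01 0.01 0.98] ang [ 0.    0.01 -0.01]
```

View pics/j.png

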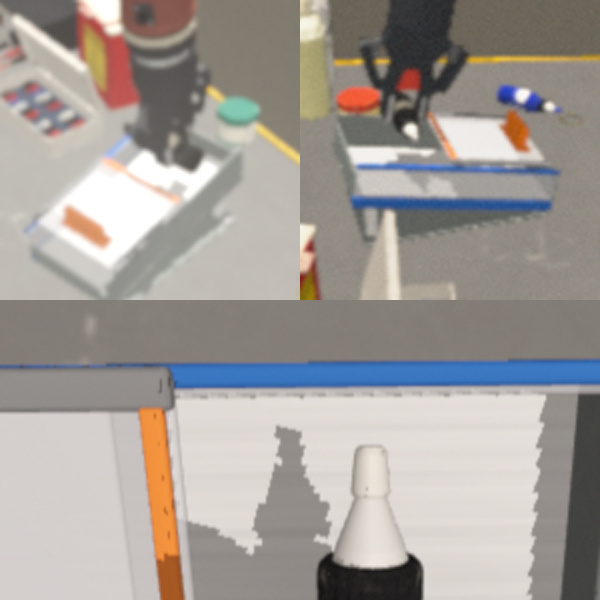

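The bottle hangs square over the mouth, between the shutter edge and the back wall, with its spout toward the blue wall. I'll lower it.

```bash
python3 -m crank '[{"offset":[0,0,1.2],"angular":[0,0,0],"jaw":2},{"offset":[0,0,1.2],"angular":[0,0,0],"jaw":2},{"offset":[0,0,1.2],"angular":[0,0,0],"jaw":2},{"offset":[0,0,1.0],"angular":[0,0,0],"jaw":2},{"offset":[0,0,0.6],"angular":[0,0,0],"jaw":2},{"offset":[0,0,0.4],"angular":[0,0,0],"jaw":2},{"offset":[0,0,0.2],"angular":[0,0,0],"jaw":2},{"offset":[0,0,0],"angular":[0,0,0],"jaw":2}]'
python3 - <<'E'
from h import *
w=snap('wrist');o=[w['color'],snap('side')['color']]
r=lambda i,x,y,w,h,W,H:cv2.resize(i[y:y+h,x:x+w],(W,H),interpolation=cv2.INTER_CUBIC)
cv2.imwrite('pics/k.png',np.vstack([r(o[0],120,0,400,260,600,390),r(o[1],255,170,110,70,600,200)]))
s=ctrl.read_state();p=s['ee_pos'];print(p,s['contact_force'],'above est ramp',(p-ramp(-.055,CY))@n)
E
```

```text
t: 7.45
ee_pos: [0.6314, -0.0418, 0.0661]
ee_rot: [168.0, 0.1, 105.1]
contact_force: [-18.7, -0.2, 30.1]
width: 0.0308
grasp_force: 63.0
[ 0.63133281 -0.04179114  0.06613186] [-17.42907375   0.34912473  29.85127478] above est ramp 0.014758135766470358
```

View pics/k.png

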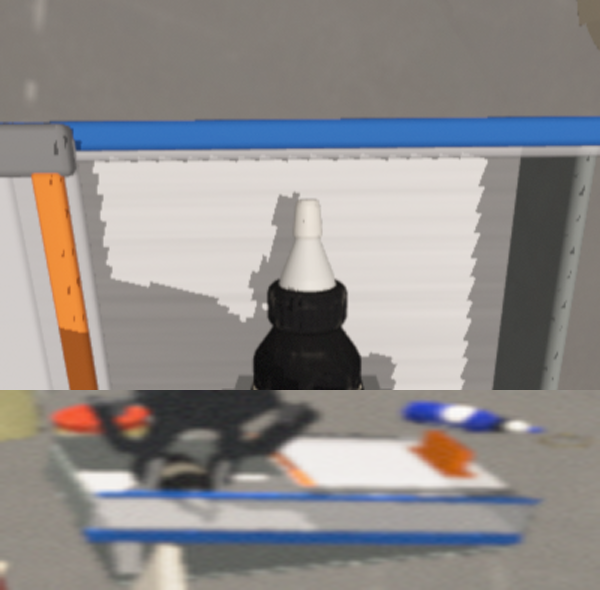

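Contact with the ramp at 30 N; the bottle sits square in the mouth (spout at (308,215) in the crop). I'll back off about 4 mm and open a little.

```bash
python3 -m crank '[{"offset":[0,0,-0.2],"angular":[0,0,0],"jaw":2},{"offset":[0,0,-0.2],"angular":[0,0,0],"jaw":2},{"offset":[0,0,0],"angular":[0,0,0],"jaw":2},{"offset":[0,0,0],"angular":[0,0,0],"jaw":2},{"offset":[0,0,0],"angular":[0,0,0],"jaw":2},{"offset":[0,0,0],"angular":[0,0,0],"jaw":2},{"offset":[0,0,0],"angular":[0,0,0],"jaw":2},{"offset":[0,0,0],"angular":[0,0,0],"jaw":2}]'
```

```text
t: 8.35
ee_pos: [0.6315, -0.042, 0.068]
ee_rot: [167.9, 0.1, 105.1]
contact_force: [-0.2, 0.2, -0.7]
width: 0.0311
grasp_force: 59.4
```

```bash
python3 -m crank '[{"offset":[0,0,0],"angular":[0,0,0],"jaw":4.5},{"offset":[0,0,0],"angular":[0,0,0],"jaw":4.5},{"offset":[0,0,0],"angular":[0,0,0],"jaw":4.5},{"offset":[0,0,0],"angular":[0,0,0],"jaw":4.5},{"offset":[0,0,0],"angular":[0,0,0],"jaw":4.5},{"offset":[0,0,0],"angular":[0,0,0],"jaw":4.5},{"offset":[0,0,0],"angular":[0,0,0],"jaw":4.5},{"offset":[0,0,0],"angular":[0,0,0],"jaw":4.5}]'
python3 -m crank '[{"offset":[0,0,-1],"angular":[0,0,0],"jaw":4.5},{"offset":[0,0,-1.5],"angular":[0,0,0],"jaw":4.5},{"offset":[0,0,-2],"angular":[0,0,0],"jaw":4.5},{"offset":[0,0,-2],"angular":[0,0,0],"jaw":4.5},{"offset":[0,0,-2],"angular":[0,0,0],"jaw":4.5},{"offset":[0,0,-3],"angular":[0,0,0],"jaw":4.5},{"offset":[0,0,-2],"angular":[0,0,0],"jaw":4.5},{"offset":[0,0,0],"angular":[0,0,0],"jaw":4.5}]'
python3 - <<'E'
from h import *
o=[snap(k)['color'] for k in('scene','side','wrist')]
r=lambda i,x,y,w,h,W,H:cv2.resize(i[y:y+h,x:x+w],(W,H),interpolation=cv2.INTER_CUBIC)
cv2.imwrite('pics/l.png',np.vstack([np.hstack([r(o[0],290,130,120,90,400,300),r(o[1],250,160,120,90,400,300)]),np.hstack([r(o[2],0,0,640,400,480,300),r(o[0],320,260,80,75,320,300)])]))
E
```

```text
t: 9.15
ee_pos: [0.6315, -0.042, 0.068]
ee_rot: [167.9, 0.1, 105.1]
contact_force: [0.6, 0.5, -0.7]
width: 0.0451
grasp_force: 0.0
t: 9.95
ee_pos: [0.6056, -0.0498, 0.204]
ee_rot: [167.6, 0.2, 105.1]
contact_force: [0.0, -0.1, 1.0]
width: 0.0453
grasp_force: 0.0
```

View pics/l.png

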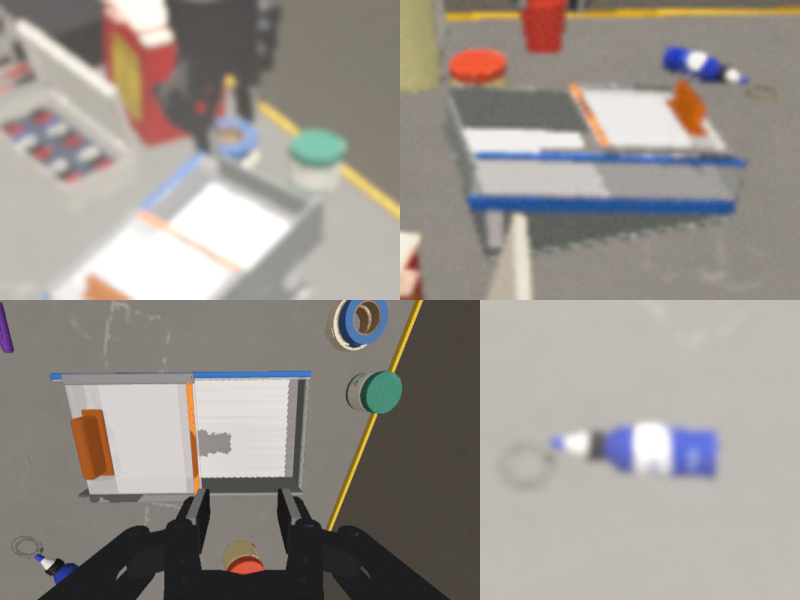

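The mouth is empty and the gripper is empty, so the bottle has rolled under the roof. I'll check the differences near the front stop numerically.

```bash
python3 - <<'E'
from h import *
for nm,f,bx in(('scene','a.png',(295,160,395,255)),('side','b.png',(255,180,360,245))):
    s=snap(nm);d=cv2.absdiff(s['color'],cv2.imread('pics/'+f)).max(2);x0,y0,x1,y1=bx
    k,l,st,ce=cv2.connectedComponentsWithStats((d[y0:y1,x0:x1]>25).astype(np.uint8))
    print(nm,[(st[i,:5]+[x0,y0,0,0,0]).tolist() for i in range(1,k) if st[i,4]>8])
    # expected position: tip / mid / base at front stop
    for x,y,z in((-.235,CY+.05,.035),(-.235,CY,.035),(-.235,CY-.05,.035)):
        p=proj(s,W(x,y,z));print(p.round(),s['color'][int(p[1]),int(p[0])],cv2.imread('pics/'+f)[int(p[1]),int(p[0])])
s=snap('scene')['color'];t=snap('side')['color']
r=lambda i,x,y,w,h,W,H:cv2.resize(i[y:y+h,x:x+w],(W,H),interpolation=cv2.INTER_CUBIC)
cv2.imwrite('pics/m.png',np.hstack([r(s,295,185,70,65,400,371),r(t,305,180,64,60,396,371)]))
E
```

```text
scene [[336, 160, 20, 18, 220], [359, 160, 8, 8, 52], [316, 213, 14, 9, 33], [312, 227, 10, 13, 74], [341, 226, 7, 7, 19], [323, 234, 15, 14, 115]]
[308. 229.] [192 196 197] [187 191 192]
[319. 237.] [170 184 191] [190 195 196]
[332. 246.] [115 120 120] [173 178 179]
side [[330, 183, 12, 18, 130], [303, 189, 5, 6, 17], [292, 204, 15, 3, 43]]
[346. 213.] [144 147 148] [139 142 145]
[341. 205.] [133 133 137] [134 137 140]
[336. 198.] [126 147 200] [124 171 243]
```

View pics/m.png

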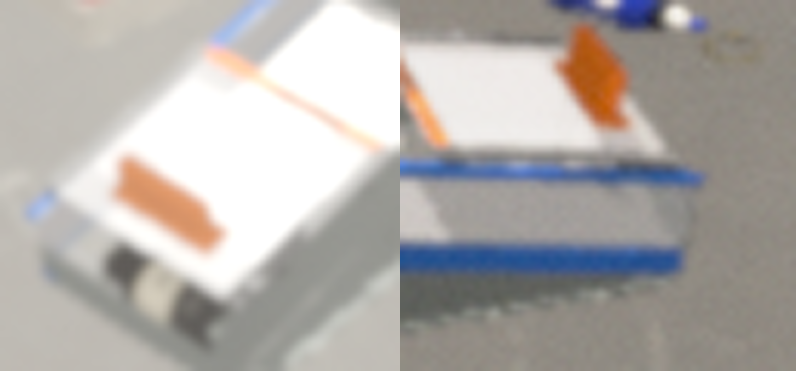

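Scene crop shows the black bottle lying against the front stop at crop (165,290), so step 2 is done. Now the blue bottle.

```bash
python3 -c "
from h import *
plan([.454,-.308,.15],down(145.5),15)"
```

```text
15 rows offset [-0.88 -1.86  0.13] ang [ 0.77  0.28 -2.68]
```

```bash
python3 -m crank '[{"offset":[-0.88,-1.86,0.13],"angular":[0.77,0.28,-2.68],"jaw":6},{"offset":[-0.88,-1.86,0.13],"angular":[0.77,0.28,-2.68],"jaw":6},{"offset":[-0.88,-1.86,0.13],"angular":[0.77,0.28,-2.68],"jaw":6},{"offset":[-0.88,-1.86,0.13],"angular":[0.77,0.28,-2.68],"jaw":6},{"offset":[-0.88,-1.86,0.13],"angular":[0.77,0.28,-2.68],"jaw":6},{"offset":[-0.88,-1.86,0.13],"angular":[0.77,0.28,-2.68],"jaw":6},{"offset":[-0.88,-1.86,0.13],"angular":[0.77,0.28,-2.68],"jaw":6},{"offset":[-0.88,-1.86,0.13],"angular":[0.77,0.28,-2.68],"jaw":6}]'
python3 -m crank '[{"offset":[-0.88,-1.86,0.13],"angular":[0.77,0.28,-2.68],"jaw":6},{"offset":[-0.88,-1.86,0.13],"angular":[0.77,0.28,-2.68],"jaw":6},{"offset":[-0.88,-1.86,0.13],"angular":[0.77,0.28,-2.68],"jaw":6},{"offset":[-0.88,-1.86,0.13],"angular":[0.77,0.28,-2.68],"jaw":6},{"offset":[-0.88,-1.86,0.13],"angular":[0.77,0.28,-2.68],"jaw":6},{"offset":[-0.88,-1.86,0.13],"angular":[0.77,0.28,-2.68],"jaw":6},{"offset":[-0.88,-1.86,0.13],"angular":[0.77,0.28,-2.68],"jaw":6},{"offset":[0,0,0],"angular":[0,0,0],"jaw":6}]'
python3 - <<'E'
from h import *
snap('wrist');s=snap('wrist','n.png')
h=cv2.cvtColor(s['color'],cv2.COLOR_BGR2HSV);m=cv2.inRange(h,(108,130,40),(130,255,255))
k,l,st,ce=cv2.connectedComponentsWithStats(m)
for i in range(1,k):
    if st[i,4]>30: print(st[i],ce[i].round(1))
print(ctrl.read_state()['ee_pos'])
E
```

```text
t: 11.1
ee_pos: [0.5014, -0.1736, 0.166]
ee_rot: [174.4, 1.1, 126.7]
contact_force: [0.3, -0.1, -0.1]
width: 0.0597
grasp_force: 0.0
t: 11.9
ee_pos: [0.4535, -0.3093, 0.1505]
ee_rot: [-179.9, 0.1, 145.4]
contact_force: [1.0, 0.1, -0.1]
width: 0.0602
grasp_force: 0.0
[324 116   8  12  80] [327.2 121.5]
[309 158  33  24 666] [325.4 170.5]
[308 201  32  37 931] [323.6 220.5]
[ 0.45364204 -0.30728012  0.15075013]
```

```bash
python3 - <<'E'
from h import *
s=snap('wrist')
t=onz(s,328,116,.0155);b=onz(s,323.5,237,.011);print(t,b,np.linalg.norm((t-b)[:2]))
y=np.degrees(np.arctan2(*(t-b)[1::-1]));u=(t-b);u[2]=0;u/=np.linalg.norm(u);g=b+u*.038;g[2]=.004;print(y,g)
g2=g.copy();g2[2]=.06
plan(g2,down(y),3);plan(g,down(y),4,p0=g2,R0=down(y))
E
```

```text
[ 0.39876246 -0.26496884  0.0155    ] [ 0.4899209  -0.33269503  0.011     ] 0.11356363135926155
143.38948522750147 [ 0.45941799 -0.31003289  0.004     ]
3 rows offset [-0.21  0.03  3.03] ang [0.   0.01 0.67]
4 rows offset [ 0.  -0.   1.4] ang [0. 0. 0.]
```

```bash
python3 -m crank '[{"offset":[-0.12,0.03,3.03],"angular":[0,0,0.67],"jaw":5.5},{"offset":[-0.12,0.03,3.03],"angular":[0,0,0.67],"jaw":5.5},{"offset":[-0.12,0.03,3.03],"angular":[0,0,0.67],"jaw":5.5},{"offset":[0,0,1.4],"angular":[0,0,0],"jaw":5.5},{"offset":[0,0,1.4],"angular":[0,0,0],"jaw":5.5},{"offset":[0,0,1.4],"angular":[0,0,0],"jaw":5.5},{"offset":[0,0,1.3],"angular":[0,0,0],"jaw":5.5},{"offset":[0,0,0],"angular":[0,0,0],"jaw":5.5}]'
python3 -m crank '[{"offset":[0,0,0],"angular":[0,0,0],"jaw":2},{"offset":[0,0,0],"angular":[0,0,0],"jaw":2},{"offset":[0,0,0],"angular":[0,0,0],"jaw":2},{"offset":[0,0,0],"angular":[0,0,0],"jaw":2},{"offset":[0,0,0],"angular":[0,0,0],"jaw":2},{"offset":[0,0,0],"angular":[0,0,0],"jaw":2},{"offset":[0,0,0],"angular":[0,0,0],"jaw":2},{"offset":[0,0,0],"angular":[0,0,0],"jaw":2}]'
python3 -m crank '[{"offset":[0,0,-1.5],"angular":[0,0,0],"jaw":2},{"offset":[0,0,-3.5],"angular":[0,0,0],"jaw":2},{"offset":[0,0,-4],"angular":[0,0,0],"jaw":2},{"offset":[0,0,-4],"angular":[0,0,0],"jaw":2},{"offset":[0,0,-4],"angular":[0,0,0],"jaw":2},{"offset":[0,0,-4],"angular":[0,0,0],"jaw":2},{"offset":[0,0,0],"angular":[0,0,0],"jaw":2},{"offset":[0,0,0],"angular":[0,0,0],"jaw":2}]'
python3 - <<'E'
from h import *
T=ramp(-.055,CY-.013);H=T+n*.09;plan(H,Rt,16)
s=snap('wrist');h=cv2.cvtColor(s['color'],cv2.COLOR_BGR2HSV);m=cv2.inRange(h,(108,130,40),(130,255,255))
k,l,st,ce=cv2.connectedComponentsWithStats(m)
for i in range(1,k):
    if st[i,4]>60: print(st[i],ce[i].round(1))
p=ctrl.read_state()['ee_pos'];i=max((i for i in range(1,k) if st[i,4]>60),key=lambda i:-st[i,1]);
t=onz(s,st[i,0]+st[i,2]/2,st[i,1],p[2]+.0105);print('tip rel',Ro.from_euler('xyz',ctrl.read_state()['ee_rot'],degrees=True).inv().apply(t-p))
E
```

```text
t: 12.85
ee_pos: [0.4567, -0.3077, 0.004]
ee_rot: [-180.0, -0.1, 143.4]
contact_force: [-0.8, 0.3, -0.7]
width: 0.0553
grasp_force: 0.0
t: 13.65
ee_pos: [0.4581, -0.3095, 0.0064]
ee_rot: [-180.0, 0.2, 143.4]
contact_force: [-0.3, 0.9, 7.5]
width: 0.0287
grasp_force: 59.4
t: 14.45
ee_pos: [0.4576, -0.3093, 0.2163]
ee_rot: [-180.0, 0.2, 143.4]
contact_force: [0.0, -0.7, -1.3]
width: 0.0292
grasp_force: 59.3
16 rows offset [0.79 1.75 0.64] ang [-0.72 -0.24  2.38]
[316 113  18  26 399] [324.  126.4]
[ 292  200   66   52 2952] [324.3 226.5]
[ 293  279   64   73 3247] [325.8 319.1]
tip rel [ 0.07300476  0.00056807 -0.01061933]
```

```bash
python3 - <<'E'
from h import *
T=ramp(-.055,CY-.018);H=T+n*.13;plan(H,Rt,16)
print(H,'\n black release pt offset',(np.array([.6315,-.042,.068])-ramp(-.055,CY-.013))@n, T+n*.0165)
E
```

```text
16 rows offset [0.77 1.72 0.39] ang [-0.72 -0.24  2.38]
[ 0.61028939 -0.05189841  0.17906858] 
 black release pt offset 0.016563295802917984 [ 0.63306183 -0.04571127  0.06804882]
```

```bash
python3 -m crank '[{"offset":[0.77,1.72,0.39],"angular":[-0.72,-0.24,2.38],"jaw":2},{"offset":[0.77,1.72,0.39],"angular":[-0.72,-0.24,2.38],"jaw":2},{"offset":[0.77,1.72,0.39],"angular":[-0.72,-0.24,2.38],"jaw":2},{"offset":[0.77,1.72,0.39],"angular":[-0.72,-0.24,2.38],"jaw":2},{"offset":[0.77,1.72,0.39],"angular":[-0.72,-0.24,2.38],"jaw":2},{"offset":[0.77,1.72,0.39],"angular":[-0.72,-0.24,2.38],"jaw":2},{"offset":[0.77,1.72,0.39],"angular":[-0.72,-0.24,2.38],"jaw":2},{"offset":[0.77,1.72,0.39],"angular":[-0.72,-0.24,2.38],"jaw":2}]'
python3 -m crank '[{"offset":[0.77,1.72,0.39],"angular":[-0.72,-0.24,2.38],"jaw":2},{"offset":[0.77,1.72,0.39],"angular":[-0.72,-0.24,2.38],"jaw":2},{"offset":[0.77,1.72,0.39],"angular":[-0.72,-0.24,2.38],"jaw":2},{"offset":[0.77,1.72,0.39],"angular":[-0.72,-0.24,2.38],"jaw":2},{"offset":[0.77,1.72,0.39],"angular":[-0.72,-0.24,2.38],"jaw":2},{"offset":[0.77,1.72,0.39],"angular":[-0.72,-0.24,2.38],"jaw":2},{"offset":[0.77,1.72,0.39],"angular":[-0.72,-0.24,2.38],"jaw":2},{"offset":[0.77,1.72,0.39],"angular":[-0.72,-0.24,2.38],"jaw":2}]'
python3 - <<'E'
from h import *
snap('wrist');print(ctrl.read_state()['ee_pos'],ctrl.read_state()['ee_rot'])
plan(ramp(-.055,CY-.018)+n*.0165,Rt,16)
E
```

```text
t: 15.3
ee_pos: [0.5108, -0.1667, 0.1879]
ee_rot: [174.1, 0.9, 124.2]
contact_force: [-0.4, 0.0, 0.1]
width: 0.0288
grasp_force: 59.2
t: 16.1
ee_pos: [0.6101, -0.0508, 0.1768]
ee_rot: [168.2, -0.1, 105.1]
contact_force: [-0.0, -0.8, -0.6]
width: 0.0288
grasp_force: 59.2
[ 0.61167493 -0.04926747  0.17684693] [168.04924078  -0.19188599 105.04824207]
16 rows offset [-0.01 -0.01  0.69] ang [-0.   -0.01 -0.01]
```

```bash
python3 -m crank '[{"offset":[-0.03,-0.03,2.0],"angular":[0,0,0],"jaw":2},{"offset":[-0.03,-0.03,2.0],"angular":[0,0,0],"jaw":2},{"offset":[-0.03,-0.03,2.0],"angular":[0,0,0],"jaw":2},{"offset":[-0.03,-0.03,2.0],"angular":[0,0,0],"jaw":2},{"offset":[0,0,1.5],"angular":[0,0,0],"jaw":2},{"offset":[0,0,0.8],"angular":[0,0,0],"jaw":2},{"offset":[0,0,0.5],"angular":[0,0,0],"jaw":2},{"offset":[0,0,0.2],"angular":[0,0,0],"jaw":2}]'
python3 - <<'E'
from h import *
s=snap('wrist');s=snap('wrist','p.png');st=ctrl.read_state();print(st['ee_pos'],st['contact_force'])
h=cv2.cvtColor(s['color'],cv2.COLOR_BGR2HSV);m=cv2.inRange(h,(100,130,40),(130,255,255))
k,l,q,ce=cv2.connectedComponentsWithStats(m)
for i in range(1,k):
    if q[i,4]>60: print(q[i],ce[i].round(1))
E
```

```text
t: 16.95
ee_pos: [0.6316, -0.0472, 0.0703]
ee_rot: [168.1, -0.1, 105.2]
contact_force: [0.1, 0.4, -0.7]
width: 0.0288
grasp_force: 59.2
[ 0.63199043 -0.04724972  0.07104552] [ 0.22807826  0.26154593 -0.36395752]
[ 545    0   85   28 1473] [582.7   9.7]
[ 170   61  363   22 6673] [352.3  71.5]
[315 114  18  25 404] [323.7 126.5]
[ 291  200   67   52 2956] [324.1 226.5]
[ 293  278   64   75 3302] [325.6 319.3]
```

```bash
python3 -m crank '[{"offset":[0,0,0.2],"angular":[0,0,0],"jaw":2},{"offset":[0,0,0],"angular":[0,0,0],"jaw":2},{"offset":[0,0,0],"angular":[0,0,0],"jaw":4.4},{"offset":[0,0,0],"angular":[0,0,0],"jaw":4.4},{"offset":[0,0,0],"angular":[0,0,0],"jaw":4.4},{"offset":[0,0,0],"angular":[0,0,0],"jaw":4.4},{"offset":[0,0,0],"angular":[0,0,0],"jaw":4.4},{"offset":[0,0,0],"angular":[0,0,0],"jaw":4.4}]'
python3 -m crank '[{"offset":[0,0,0],"angular":[0,0,0],"jaw":4.5},{"offset":[0,0,-1],"angular":[0,0,0],"jaw":4.5},{"offset":[0,0,-1.5],"angular":[0,0,0],"jaw":4.5},{"offset":[0,0,-2],"angular":[0,0,0],"jaw":4.5},{"offset":[0,0,-2],"angular":[0,0,0],"jaw":4.5},{"offset":[0,0,-2],"angular":[0,0,0],"jaw":4.5},{"offset":[0,0,-2],"angular":[0,0,0],"jaw":4.5},{"offset":[0,0,-2],"angular":[0,0,0],"jaw":4.5}]'
python3 - <<'E'
from h import *
for nm in('wrist','scene','side'):
    s=snap(nm,'q_%s.png'%nm)
    h=cv2.cvtColor(s['color'],cv2.COLOR_BGR2HSV)
    for tag,lo,hi in(('blue',(108,130,40),(130,255,255)),('orange',(5,140,90),(20,255,255))):
        k,l,q,ce=cv2.connectedComponentsWithStats(cv2.inRange(h,lo,hi))
        print(nm,tag,[(q[i].tolist()) for i in range(1,k) if q[i,4]>25])
    print([proj(s,ramp(-.21+.0,CY+y)+n*.025).round().tolist() for y in(.04,0,-.05)])
print(ctrl.read_state()['ee_pos'])
E
```

```text
t: 17.85
ee_pos: [0.6324, -0.0471, 0.069]
ee_rot: [168.0, -0.0, 105.2]
contact_force: [0.5, -0.1, 0.7]
width: 0.0439
grasp_force: 0.1
t: 18.65
ee_pos: [0.6071, -0.054, 0.1929]
ee_rot: [168.0, -0.0, 105.2]
contact_force: [0.6, -0.8, 0.1]
width: 0.0452
grasp_force: 0.0
wrist blue [[457, 0, 33, 57, 540], [365, 87, 41, 1, 41], [256, 88, 33, 2, 34], [257, 93, 68, 3, 69], [389, 92, 30, 3, 31]]
wrist orange [[246, 103, 18, 155, 1091], [85, 140, 61, 97, 4099], [303, 343, 49, 22, 607]]
[[130.0, 130.0], [138.0, 178.0], [148.0, 233.0]]
scene blue []
scene orange [[322, 139, 11, 12, 42]]
[[314.0, 226.0], [324.0, 232.0], [336.0, 240.0]]
side blue [[291, 206, 25, 2, 33], [271, 219, 79, 5, 225]]
side orange [[265, 175, 16, 10, 130], [331, 185, 10, 15, 92], [245, 247, 14, 46, 167]]
[[339.0, 210.0], [335.0, 204.0], [330.0, 197.0]]
[ 0.60815628 -0.05425621  0.19318658]
```

```bash
python3 - <<'E'
from h import *
V={}
for nm,(x0,y0,x1,y1) in(('wrist',(80,130,160,245)),('scene',(308,205,345,232)),('side',(326,180,348,206))):
    s=snap(nm);i=s['color'].astype(int);m=((i[:,:,2]-i[:,:,0]>45)).astype(np.uint8);z=m*0;z[y0:y1,x0:x1]=m[y0:y1,x0:x1]
    ys,xs=np.nonzero(z);print(nm,len(xs),xs.min(),xs.max(),ys.min(),ys.max(),xs.mean(),ys.mean(), cv2.boxPoints(cv2.minAreaRect(np.c_[xs,ys].astype(np.float32))).round().tolist());V[nm]=(s,xs.mean(),ys.mean())
def tri(P):
    M=np.zeros((3,3));v=np.zeros(3);L=[]
    for p in P:
        o,d=ray(*p);d/=np.linalg.norm(d);Q=np.eye(3)-np.outer(d,d);M+=Q;v+=Q@o;L.append((o,Q))
    x=np.linalg.solve(M,v);return x,[np.linalg.norm(Q@(x-o)).round(4) for o,Q in L]
for ks in (('wrist','scene','side'),('wrist','side'),('wrist','scene')):
    x,r=tri([V[k] for k in ks]);print(ks,x.round(4),r,'loc',((x-O)@ex).round(4),((x-O)@ey).round(4))
s=V['wrist'][0]
for z in(.07,.08): print(z,[[round(float((onz(s,u,v,z)-O)@e),4) for e in(ex,ey)] for u,v in((145,238),(133,140),(85,150),(97,237))])
E
```

```text
wrist 4239 82 144 139 236 113.42179759377211 186.91342297711725 [[79.0, 143.0], [126.0, 134.0], [145.0, 229.0], [98.0, 239.0]]
scene 150 315 333 213 228 323.64666666666665 220.47333333333333 [[313.0, 218.0], [317.0, 212.0], [335.0, 223.0], [331.0, 229.0]]
side 136 330 341 184 200 336.1397058823529 192.13235294117646 [[328.0, 188.0], [336.0, 182.0], [345.0, 197.0], [338.0, 202.0]]
('wrist', 'scene', 'side') [ 0.4758 -0.0677  0.088 ] [np.float64(0.0006), np.float64(0.0014), np.float64(0.0013)] loc -0.2159 -0.066
('wrist', 'side') [ 0.4753 -0.0672  0.0881] [np.float64(0.0007), np.float64(0.0007)] loc -0.2164 -0.0654
('wrist', 'scene') [ 0.4766 -0.0675  0.0879] [np.float64(0.0008), np.float64(0.0008)] loc -0.2151 -0.0661
0.07 [[-0.2078, -0.1132], [-0.2036, -0.0344], [-0.2366, -0.0409], [-0.242, -0.1093]]
0.08 [[-0.2042, -0.1093], [-0.2002, -0.0335], [-0.2319, -0.0398], [-0.2371, -0.1055]]
```

```bash
python3 - <<'E'
from h import *
P=W(-.216-.042,-.067,.080);H=P+n*.075;print(P,H)
plan(H,Rt,9);plan(P,Rt,5,p0=H,R0=Rt)
E
```

```text
[ 0.43549242 -0.07970091  0.08      ] [ 0.42044455 -0.08378933  0.15336107]
9 rows offset [ 0.22 -2.13 -0.03] ang [-0.01 -0.01  0.  ]
5 rows offset [-0.  -0.   1.5] ang [0. 0. 0.]
```

```bash
python3 -m crank '[{"offset":[0.25,-2.4,-0.03],"angular":[0,0,0],"jaw":0},{"offset":[0.25,-2.4,-0.03],"angular":[0,0,0],"jaw":0},{"offset":[0.25,-2.4,-0.03],"angular":[0,0,0],"jaw":0},{"offset":[0.25,-2.4,-0.03],"angular":[0,0,0],"jaw":0},{"offset":[0.25,-2.4,-0.03],"angular":[0,0,0],"jaw":0},{"offset":[0.25,-2.4,-0.03],"angular":[0,0,0],"jaw":0},{"offset":[0.25,-2.4,-0.03],"angular":[0,0,0],"jaw":0},{"offset":[0.25,-2.4,-0.03],"angular":[0,0,0],"jaw":0}]'
python3 -m crank '[{"offset":[0,0,0],"angular":[0,0,0],"jaw":0},{"offset":[0,0,1.5],"angular":[0,0,0],"jaw":0},{"offset":[0,0,1.5],"angular":[0,0,0],"jaw":0},{"offset":[0,0,1.5],"angular":[0,0,0],"jaw":0},{"offset":[0,0,1.5],"angular":[0,0,0],"jaw":0},{"offset":[0,0,1.5],"angular":[0,0,0],"jaw":0},{"offset":[0,0,0],"angular":[0,0,0],"jaw":0},{"offset":[0,0,0],"angular":[0,0,0],"jaw":0}]'
python3 - <<'E'
from h import *
plan(W(-.258,-.067,.080),Rt,1)
print(ctrl.read_state()['width'])
E
```

```text
t: 19.75
ee_pos: [0.4189, -0.0838, 0.1528]
ee_rot: [168.1, -0.1, 105.2]
contact_force: [-0.3, -0.5, 0.6]
width: 0.0002
grasp_force: 0.0
t: 20.55
ee_pos: [0.4353, -0.0797, 0.0802]
ee_rot: [168.1, -0.1, 105.2]
contact_force: [-0.5, -0.0, -0.0]
width: 0.0002
grasp_force: 0.0
1 rows offset [-0.    0.01  0.03] ang [-0.09 -0.09  0.02]
0.00016278993314007762
```

```bash
python3 -m crank '[{"offset":[0,1,0],"angular":[0,0,0],"jaw":0},{"offset":[0,0.6,0],"angular":[0,0,0],"jaw":0},{"offset":[0,0.6,0],"angular":[0,0,0],"jaw":0},{"offset":[0,0.8,0],"angular":[0,0,0],"jaw":0},{"offset":[0,1,0],"angular":[0,0,0],"jaw":0},{"offset":[0,1,0],"angular":[0,0,0],"jaw":0},{"offset":[0,1,0],"angular":[0,0,0],"jaw":0},{"offset":[0,1,0],"angular":[0,0,0],"jaw":0}]'
python3 -m crank '[{"offset":[0,1,0],"angular":[0,0,0],"jaw":0},{"offset":[0,1,0],"angular":[0,0,0],"jaw":0},{"offset":[0,1,0],"angular":[0,0,0],"jaw":0},{"offset":[0,1,0],"angular":[0,0,0],"jaw":0},{"offset":[0,0.5,0],"angular":[0,0,0],"jaw":0},{"offset":[0,0.5,0],"angular":[0,0,0],"jaw":0},{"offset":[0,0.3,0],"angular":[0,0,0],"jaw":0},{"offset":[0,0,0],"angular":[0,0,0],"jaw":0}]'
```

```text
t: 21.35
ee_pos: [0.5022, -0.0615, 0.095]
ee_rot: [168.1, -0.1, 105.2]
contact_force: [-3.1, 0.5, 0.9]
width: 0.0001
grasp_force: 1.3
t: 22.15
ee_pos: [0.552, -0.0484, 0.1061]
ee_rot: [168.0, -0.0, 105.2]
contact_force: [0.1, 0.5, -0.4]
width: -0.0001
grasp_force: 0.0
```

```bash
python3 -m crank '[{"offset":[0,0.3,0],"angular":[0,0,0],"jaw":0},{"offset":[0,0.3,0],"angular":[0,0,0],"jaw":0},{"offset":[0,0.2,0],"angular":[0,0,0],"jaw":0},{"offset":[0,0.2,0],"angular":[0,0,0],"jaw":0},{"offset":[0,0.1,0],"angular":[0,0,0],"jaw":0},{"offset":[0,0.1,0],"angular":[0,0,0],"jaw":0},{"offset":[0,0,0],"angular":[0,0,0],"jaw":0},{"offset":[0,0,0],"angular":[0,0,0],"jaw":0}]'
python3 -m crank '[{"offset":[0,0.1,0],"angular":[0,0,0],"jaw":0},{"offset":[0,0.1,0],"angular":[0,0,0],"jaw":0},{"offset":[0,0.1,0],"angular":[0,0,0],"jaw":0},{"offset":[0,0.1,0],"angular":[0,0,0],"jaw":0},{"offset":[0,0.1,0],"angular":[0,0,0],"jaw":0},{"offset":[0,0,0],"angular":[0,0,0],"jaw":0},{"offset":[0,0,0],"angular":[0,0,0],"jaw":0},{"offset":[0,0,0],"angular":[0,0,0],"jaw":0}]'
```

```text
t: 22.95
ee_pos: [0.5601, -0.046, 0.1077]
ee_rot: [168.3, -0.0, 105.1]
contact_force: [-15.3, -5.8, 8.0]
width: -0.0004
grasp_force: 7.0
t: 23.75
ee_pos: [0.5605, -0.0458, 0.1076]
ee_rot: [168.8, -0.0, 105.0]
contact_force: [-34.6, -13.7, 20.1]
width: 0.0002
grasp_force: 16.5
```

The force rises sharply with no further travel, so the shutter is at its end stop. Backing off and lifting clear.

```bash
python3 -m crank '[{"offset":[0,-0.6,0],"angular":[0,0,0],"jaw":0},{"offset":[0,-1,0],"angular":[0,0,0],"jaw":0},{"offset":[0,-1,-1],"angular":[0,0,0],"jaw":0},{"offset":[0,-1,-2],"angular":[0,0,0],"jaw":0},{"offset":[0,-2,-3],"angular":[0,0,0],"jaw":0},{"offset":[0,-2,-4],"angular":[0,0,0],"jaw":0},{"offset":[0,0,-3],"angular":[0,0,0],"jaw":0},{"offset":[0,0,0],"angular":[0,0,0],"jaw":0}]'
python3 - <<'E'
from h import *
V={}
for nm in('wrist','scene','side'):
    s=snap(nm,'z_%s.png'%nm);h=cv2.cvtColor(s['color'],cv2.COLOR_BGR2HSV);V[nm]=s
    for tag,lo,hi in(('blue',(108,110,40),(130,255,255)),('orange',(3,110,90),(20,255,255)),('black',(0,0,0),(180,255,50))):
        k,l,q,ce=cv2.connectedComponentsWithStats(cv2.inRange(h,lo,hi))
        print(nm,tag,[(q[i].tolist()) for i in range(1,k) if 20<q[i,4]<9000 and (tag!='black' or nm=='wrist')])
    print('exp black mid',proj(s,ramp(-.237,CY)+n*.03).round(),'blue mid',proj(s,ramp(-.205,CY)+n*.03).round(),'handle exp',proj(s,W(-.216,-.066,.088)+sl*.115).round())
E
```

```text
t: 24.55
ee_pos: [0.4712, -0.0718, 0.2255]
ee_rot: [167.7, 0.2, 105.2]
contact_force: [1.2, -0.1, -0.6]
width: -0.0
grasp_force: 0.0
wrist blue [[539, 20, 30, 60, 538], [289, 113, 41, 1, 41], [390, 112, 119, 7, 238], [326, 116, 63, 4, 68], [298, 167, 7, 18, 90], [299, 212, 7, 20, 107]]
wrist orange [[627, 3, 12, 4, 21], [560, 30, 27, 36, 575], [503, 124, 29, 122, 833], [402, 153, 29, 75, 1764], [413, 342, 22, 19, 194]]
wrist black [[168, 84, 9, 33, 170], [267, 157, 31, 31, 672], [269, 205, 31, 27, 474], [0, 267, 78, 23, 1162]]
exp black mid [265. 184.] blue mid [297. 184.] handle exp [423. 191.]
scene blue []
scene orange [[0, 0, 173, 171, 7542], [170, 0, 151, 91, 3432], [68, 152, 94, 97, 2554], [340, 191, 16, 14, 99], [67, 223, 38, 17, 62], [106, 224, 34, 29, 78], [412, 232, 21, 17, 286], [111, 248, 55, 80, 2315], [431, 269, 25, 32, 585]]
scene black []
exp black mid [317. 237.] blue mid [325. 230.] handle exp [349. 197.]
side blue [[274, 206, 79, 4, 125], [271, 219, 79, 5, 259], [283, 293, 10, 3, 25], [300, 292, 11, 3, 27]]
side orange [[344, 0, 47, 52, 1594], [450, 0, 151, 249, 8790], [343, 52, 31, 28, 610], [279, 155, 24, 21, 233], [315, 162, 37, 1, 37], [265, 175, 17, 27, 160], [299, 182, 10, 17, 120], [244, 245, 15, 49, 220], [198, 268, 4, 14, 21], [283, 321, 61, 14, 235]]
side black []
exp black mid [343. 203.] blue mid [334. 203.] handle exp [301. 191.]
```

The wrist view has black (columns 267–300) and blue (298–306, just under the roof edge) parallel across the low end. Last check: shutter travel and bystanders.

```bash
python3 - <<'E'
from h import *
L=[]
M=np.zeros((3,3));v=np.zeros(3)
for nm,(x0,y0,x1,y1) in(('wrist',(395,145,440,240)),('scene',(335,186,362,210)),('side',(296,178,312,202))):
    s=snap(nm);i=s['color'].astype(int);m=(i[:,:,2]-i[:,:,0]>45);z=m*0;z[y0:y1,x0:x1]=m[y0:y1,x0:x1];ys,xs=np.nonzero(z)
    o,d=ray(s,xs.mean(),ys.mean());d/=np.linalg.norm(d);Q=np.eye(3)-np.outer(d,d);M+=Q;v+=Q@o
    if nm=='scene':
        a=cv2.imread('pics/a.png');print('jar/cup diff',[int((cv2.absdiff(a,s['color'])[y:y+30,x:x+30].max(2)>40).sum()) for x,y in((407,228),(428,268))])
x=np.linalg.solve(M,v);print(x,'travel along slope',(x-W(-.2159,-.066,.088))@sl)
w=snap('wrist');
for u,v,z in((503,185,.105),(532,185,.105)): print(((onz(w,u,v,z)-O)@ex).round(4))
print(w['color'][150:240:10,267:300:8].sum(2)//3)
E
```

```text
jar/cup diff [0, 0]
[ 0.57762204 -0.03795482  0.11158129] travel along slope 0.10858921634365067
-0.0206
0.013
[[127 176 238 237 162]
 [155  69 208 151 159]
 [168  41  39  40 159]
 [103  23  30  24  29]
 [102  26  19  25 154]
 [153 160 205 177 196]
 [146 195 225 222  57]
 [126  36  44  44 106]
 [136  27  38  39  30]]
```

```bash
python3 -c "
from station import ctrl
print(ctrl.close_job())"
```

```text
the job is handed in; nothing more can be done
None
```

I loaded both bottles, spouts to the blue-edged wall: black against the front stop, blue right behind it. I pushed the shutter up to a hard stop; I measured 109 mm of travel from its unknown start, so the 115 mm mark is inferred from the stop. The jar and cup didn't move, and I handed the job in at about 25 s; it returned no verdict.

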